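Release the pinned mannequin foot

TASK

On the bench are two finishing stations, one holding a cast mannequin foot and one a cast hand. At the foot's station, pull up the spring plunger's bar handle, twist it crosswise and let go so that it stays up by itself. Then slide the foot's carrier along the bench out of the station until it is completely clear, and leave it standing there; leave the plunger up and the hand's carrier where it is.

Things in the scene. Friction and masses are not known exactly. Their poses are not given: they have to be found in the camera images.
- foot_carrier: Loose plate 220x80x10 mm flat on the bench, 0.55 kg, bearing a cast foot whose ankle is an upright round stub, 38 mm wide: grip it 75-115 mm above the bench. Origin: stub axis, bench level; z up; x to the station. Plate x -80 (toes) to +140 mm; pin hole at +110, under the plunger. Rails and low bridge cover x 85-135 when home. Leaves only along its own -x: free after 55 mm, pull 75-95, few N.
- foot_handle (a point): Black bar handle of the foot station's plunger: 46 long (point x), 14 wide (y), 32 mm tall, z up. Point on the upright plunger axis, 10 mm below the bar's top; 74 mm above the bench when down, the bar then lying along the carrier's x with a steel blade below it in the slot of a 36 mm square collar (top 50 mm above the bench). Rises and turns with the handle. Grip across the width.
- foot_plunger (a joint): Lift of that plunger, m: 0 down, pin in the plate; stop at 0.028. Spring pulls down 5 N at 0, 10 N at 0.018. Above 0.014 the blade is out of its slot and the bar turns up to 90 deg either way. Turned 30 deg or more (60-80 is good) and let go, it rests across the collar and stays at 0.014, pin clear above the plate. Unturned it snaps back.
- casthand_carrier: A like plate bearing a cast hand, palm down (top about 48 mm above the bench), pinned in its own identical station about 0.3 m to the left or right of the foot's. Origin at bench level on the plate's midline, 110 mm in front of its plunger; x to its station, z up. To be left where it is.

How it is judged:
On the way:
1. the foot station's plunger stays up by itself, nothing touching the fingers, while the carrier is still home (value of joint foot_plunger above 0.01 m and contact force between the fingers and anything else below 0.3 N and horizontal distance between foot_carrier and foot_handle below 0.125 m), for 0.2 s.
At the end, for the whole second after the job is handed in: The foot's carrier stands flat (within 5 degrees) and still on the bench, clear of the station (its origin more than 165 mm from the plunger's axis), the plunger is still latched up (more than 10 mm), and the hand's carrier is within 15 mm of where it was (value of joint foot_plunger above 0.01 m and horizontal distance between foot_carrier and foot_handle above 0.165 m and height (world z) of foot_carrier below 0.008 m and angle between foot_carrier's own z axis and vertical below 0.08 rad and linear speed of foot_carrier below 0.02 m/s and distance of casthand_carrier from where it was at the start of the episode below 0.015 m); the robot touches nothing.
It fails at once if the hand's carrier is moved more than 15 mm (distance of casthand_carrier from where it was at the start of the episode above 0.015 m).
It fails at once if the foot's carrier is lifted more than 40 mm off the bench instead of slid (height (world z) of foot_carrier above 0.04 m).
It also fails if it takes over 48 s, if anything falls off the work surface, if the arm or the gripper's body presses on something with over 40 N, if the wrist force passes 120 N, or if a joint passes its speed limit or range.

ROBOT

A 6-joint arm with a two-finger parallel gripper is mounted at the origin on the work surface. World frame = base frame: x ahead of the robot, y to its left, z up, the work surface at z = 0. Lengths are in m, angles in rad, forces in N, time in s.
With the tool pointing down it reaches from about 0.375 to 0.925 m from the base axis. Payload 5.7 kg.
Tool frame: the origin (TCP) lies on the centre line of the jaws, within the pads' length; the fingertips stand 11 mm ahead of it and the grasp point (between the pads) lies 8 mm behind it; z points along the fingers, y is the direction in which the jaws open and shut (so a half turn about z gives the same grasp; the last joint's range is limited). The gripper opens to 88 mm and grips with 3 to 60 N. Pads are 20 mm wide; open, the fingers measure 115 mm over their backs; the gripper's body (75 mm by 178 mm) begins 61 mm behind the grasp point.
Start: joints at [-1.438, 0.359, 1.51, -0, 1.272, -0.115], TCP at [0.147, -0.582, 0.234] pointing down, gripper open.
Joint ranges: [-2.97, 2.97], [-1.01, 2.36], [0.21, 2.38], [-0.96, 4.11], [0.2, 2.71], [-2.98, 2.98]. Speed limits (rad/s): [2.39, 2.39, 3.14, 3.14, 3.14, 3.14].

INTERFACE

Orientations are given as a unit quaternion [x, y, z, w].
In Python, from plant import env, hand, observe, get_image, camera_info, ticket, regions_of, mark_of gives the robot as it stands. The module is installed in compiled form; this text tells all that it offers. Calls block until the motion is done:
- env.move_to(position, orientation): joint-space move of the TCP to a pose.
- env.movel(position, rotation=None, feed=0.15): straight line of the TCP; rotation=None keeps the orientation; feed is the mean speed in m/s.
- env.movej(angles): joint-space move.
- hand.grip(opening): opening from 0.0 (shut) to 1.0 (fully open); the grip force is fixed at half the most; returns when the fingers have stopped.
- env.pause(seconds).
- env.solve_ik(position, orientation): joint angles nearest the present ones, or None.
- observe(): the state.
- get_image(name): name is "scene" or "side" or "wrist"; returns the picture (384x512x3 uint8, red, green, blue); there is no depth.
- camera_info(name): a dict with "fov_y" (degrees; the focal length in pixels is half the picture's height over the tangent of half this angle, whatever the lens; pixels are square), "cx", "cy" (the principal point, pixels), "extrinsics" (4x4, takes a point from camera to world coordinates); the wrist camera has in their place "hand_eye" (4x4, takes a point from camera to tool coordinates, whose origin is the TCP and whose axes are the flange's). Camera axes: x right, y up, looking along -z (the intrinsics and any distortion apply to the point x, -y, -z); pixel columns grow to the right and rows downward; lengths in m; the calibration is good to about 2 mm. A picture is of the moment at which its call begins: read the wrist's pose just before it. camera_info takes no time and is no camera call.
A pose or a line that the arm cannot do raises env.IKError and nothing moves.
- ticket.close_job(): hands the job in, once; it reports no verdict.
Trained networks look in the newest picture that a camera, given by its name, has taken for a name from the list of things; names that differ only in an ending like _2 or _b are one class to them, and where a whole thing is asked for, a point or a joint stands for the part that bears it (a point fixed in the world has none). Each returns a list of dicts, best first, with "confidence" (0 to 1); they miss things now and then, are a little off and sometimes report something else, mostly with a low value. They report only what shows in the picture. A call takes as long as a camera call.
- regions_of(thing, camera): "pixels" (384x512 bool, what is visible of it) and "extent" ([left, top, right, bottom] in pixels, round what is visible of it).
- mark_of(thing, camera): "pixel" ([column, row] in pixels: a listed point, or the origin of a listed thing).
The state is a dict: "t": time; "joint_positions": joint angles; "joint_vel": joint speeds; "joint_efforts": joint torques, N m; "position": TCP position; "orientation": TCP orientation; "wrist_force": force on the tool from outside, world axes, zero at the start; "moment": the same for the moment, N m; "finger_gap": opening from 0.0 (shut) to 1.0 (fully open).
Only numpy, scipy, OpenCV 4.12 (cv2) and the standard library are available. Lean on these libraries where they do the work, as an engineer would, in place of code of your own. Each camera call takes 0.05 s, during which the arm holds its last target. There are 200 camera calls.

## Working session

There is one attempt and no reset: what is moved stays moved. The work goes in short steps, each a Python script; the robot and the scene stay as the last script left them, time stands still between calls to the robot, and variables do not carry over. Pictures are saved under pics/ and viewed, about 8 in all and at most 12, crops included, and the job is handed in when it is done.

```bash
mkdir -p pics; cat > h.py <<'E'
import numpy as np, cv2
from plant import *
from scipy.spatial.transform import Rotation as R
def cam(n,obs=None):
    c=camera_info(n)
    if 'extrinsics' in c: T=np.array(c['extrinsics'])
    else:
        B=np.eye(4);B[:3,:3]=R.from_quat(obs['orientation']).as_matrix();B[:3,3]=obs['position'];T=B@np.array(c['hand_eye'])
    return c,T
def ray(n,px,obs=None):
    c,T=cam(n,obs);f=192/np.tan(np.radians(c['fov_y'])/2)
    K=np.array([[f,0,c['cx']],[0,f,c['cy']],[0,0,1.]])
    d=c.get('distortion',c.get('dist'))
    p=cv2.undistortPoints(np.array([[px]],float),K,np.array(d,float) if d is not None else None)[0,0]
    v=T[:3,:3]@np.array([p[0],-p[1],-1]);return T[:3,3],v
def atz(n,px,z,obs=None):
    o,v=ray(n,px,obs);return o+v*(z-o[2])/v[2]
def tri(rays):
    A=0;b=0
    for o,v in rays:
        v=v/np.linalg.norm(v);P=np.eye(3)-np.outer(v,v);A=A+P;b=b+P@o
    return np.linalg.solve(A,b)
def save(n,f):
    cv2.imwrite(f,cv2.cvtColor(n,cv2.COLOR_RGB2BGR))
E
python3 - <<'E'
from h import *
np.set_printoptions(precision=4,suppress=True)
for n in ['scene','side','wrist']: print(n,camera_info(n))
ims=[]
for n in ['scene','side']:
    im=get_image(n).copy()
    for t,z in [('foot_handle',.074),('foot_carrier',0),('casthand_carrier',0)]:
        for m in mark_of(t,n)[:2]:
            print(n,t,m['confidence'],m['pixel'],atz(n,m['pixel'],z)); cv2.circle(im,tuple(int(round(x)) for x in m['pixel']),3,(255,0,0),1)
    save(im,f'pics/{n}0.png')
s=observe();print(s['t'],s['orientation'],s['wrist_force'])
E
```

```text
scene {'fov_y': 48.77617563777096, 'cx': 255.7044014134072, 'cy': 189.8456839470649, 'extrinsics': array([[-0.4491, -0.4709,  0.7593,  1.1063],
       [ 0.8934, -0.2255,  0.3886,  0.2334],
       [-0.0118,  0.8529,  0.522 ,  0.416 ],
       [ 0.    ,  0.    ,  0.    ,  1.    ]])}
side {'fov_y': 49.52654930491594, 'cx': 253.93460918504232, 'cy': 189.09423601326324, 'extrinsics': array([[ 0.9315,  0.1455, -0.3333,  0.3561],
       [-0.3628,  0.4356, -0.8238, -0.5855],
       [ 0.0253,  0.8883,  0.4586,  0.4159],
       [ 0.    ,  0.    ,  0.    ,  1.    ]])}
wrist {'fov_y': 68.18368547088596, 'cx': 253.9790092455959, 'cy': 186.18300814694504, 'hand_eye': array([[-0.0001,  0.9546,  0.2979,  0.0817],
       [ 1.    ,  0.0002, -0.0002,  0.0005],
       [-0.0003,  0.2979, -0.9546, -0.1499],
       [ 0.    ,  0.    ,  0.    ,  1.    ]])}
scene foot_handle 0.94 [355.8, 238.0] [0.6597 0.15   0.074 ]
scene foot_carrier 0.55 [358.7, 232.0] [0.5457 0.1319 0.    ]
scene casthand_carrier 0.78 [196.8, 187.7] [ 0.5426 -0.1809  0.    ]
side foot_handle 0.88 [255.0, 162.0] [0.6506 0.1407 0.074 ]
side foot_carrier 0.58 [269.8, 305.8] [ 0.5491 -0.1807  0.    ]
side casthand_carrier 0.81 [269.5, 306.6] [ 0.5481 -0.182   0.    ]
0.4 [ 0.9923  0.1236 -0.     -0.0002] [-0.192   0.6443 -0.6604]
```

View pics/scene0.png

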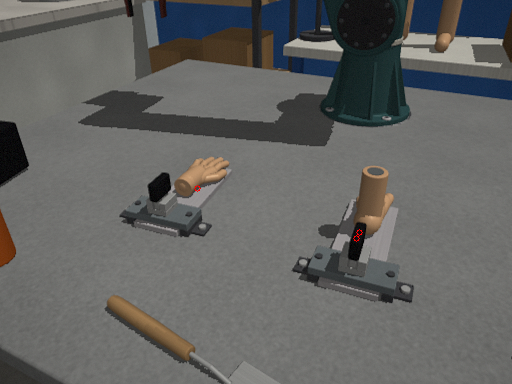

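View pics/side0.png

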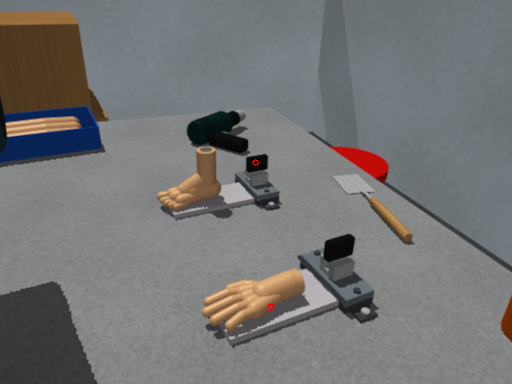

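The foot station is on the robot's left: handle near (355,238) in scene and (255,162) in side. The hand station is at y≈-0.18. I'll look from above the foot next.

```bash
cat >> h.py <<'E'
np.set_printoptions(precision=4,suppress=True)
def q(yaw): return (R.from_euler('z',yaw)*R.from_euler('x',np.pi)).as_quat()
E
python3 - <<'E'
from h import *
env.move_to([.40,.12,.33],q(.15)); 
for P in ([.58,.135,.30],[.66,.15,.28]):
    env.move_to(P,q(.15)); env.pause(.3)
    o=observe();im=get_image('wrist').copy()
    for t,z in [('foot_handle',.074),('foot_carrier',0)]:
        for m in mark_of(t,'wrist')[:2]:
            print(t,m['confidence'],m['pixel'],atz('wrist',m['pixel'],z,o)); cv2.circle(im,tuple(int(round(x)) for x in m['pixel']),3,(255,0,0),1)
    for r in regions_of('foot_handle','wrist')[:1]:
        print(r['confidence'],r['extent'],cv2.minAreaRect(np.argwhere(r['pixels'])[:,::-1].astype(np.float32)))
    for r in regions_of('foot_carrier','wrist')[:1]: print(r['confidence'],r['extent'])
    save(im,f'pics/w{int(P[0]*100)}.png');print(o['t'],o['position'],o['joint_positions'])
E
```

```text
foot_handle 0.63 [249.5, 101.1] [0.6554 0.1517 0.074 ]
foot_carrier 0.74 [246.1, 169.9] [0.547  0.1425 0.    ]
0.74 [243.6, 81.5, 255.0, 119.2] ((249.87562561035156, 100.2411117553711), (12.183245658874512, 38.259666442871094), 4.085616588592529)
0.56 [218.9, 78.1, 280.0, 235.2]
4.1167 [0.5792 0.1351 0.301 ] [0.113  0.2988 1.4305 0.     1.4112 1.5335]
foot_handle 0.84 [251.5, 165.8] [0.657  0.1522 0.074 ]
foot_carrier 0.62 [248.3, 219.3] [0.5495 0.1422 0.    ]
0.7 [246.0, 145.9, 257.2, 187.2] ((251.6147003173828, 166.00881958007812), (10.890904426574707, 38.42495346069336), 4.39870548248291)
0.7 [223.0, 132.8, 282.6, 280.7]
5.1 [0.6594 0.15   0.2808] [ 0.1216  0.4355  1.2699 -0.      1.4355  1.5423]
```

View pics/w66.png

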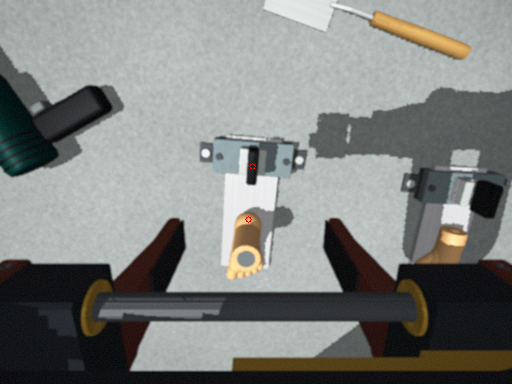

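The network's marks agree with the picture: handle at (251,166), yaw about 0.085. I'll take a near look from right above the handle.

```bash
python3 - <<'E'
from h import *
hand.grip(.55)
env.movel([.657,.152,.185],q(.085)); env.pause(.3)
o=observe();im=get_image('wrist').copy()
for m in mark_of('foot_handle','wrist')[:1]: print(m['confidence'],m['pixel'],atz('wrist',m['pixel'],.074,o))
for r in regions_of('foot_handle','wrist')[:1]:
    c,s,a=cv2.minAreaRect(np.argwhere(r['pixels'])[:,::-1].astype(np.float32)); print(r['confidence'],c,s,a,atz('wrist',c,.08,o))
    b=cv2.boxPoints((c,s,a)); print(np.array([atz('wrist',p,.084,o) for p in b]))
    cv2.drawContours(im,[b.astype(int)],0,(255,0,0),1)
m=mark_of('foot_carrier','wrist')[:1]; print(m and (m[0]['confidence'],m[0]['pixel'],atz('wrist',m[0]['pixel'],0,o)))
save(im,'pics/near.png');print(o['t'],o['position'],o['wrist_force'])
E
```

```text
0.96 [255.1, 187.3] [0.6567 0.1503 0.074 ]
0.61 (253.5302734375, 186.50091552734375) (14.478201866149902, 51.249202728271484) 1.7357046604156494 [0.6593 0.152  0.08  ]
[[0.6345 0.1576 0.084 ]
 [0.6844 0.16   0.084 ]
 [0.6851 0.1469 0.084 ]
 [0.6352 0.1438 0.084 ]]
(0.91, [251.1, 251.8], array([0.5431, 0.1456, 0.    ]))
7.2083 [0.6575 0.1521 0.1859] [-0.4584 -0.9022  1.128 ]
```

View pics/near.png

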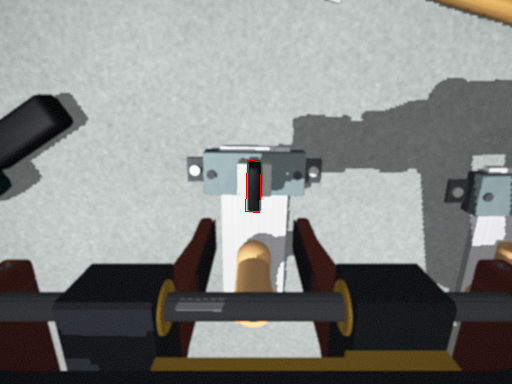

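The box frames the bar at (253,187), which puts the handle at (0.657,0.151) with yaw ≈0.065. I'll grip it and lift.

```bash
python3 - <<'E'
from h import *
y=.065;X,Y=.657,.151
def st(l): o=observe();print(l,round(o['t'],2),o['position'],o['wrist_force'],o['moment'],round(o['finger_gap']*88,1))
env.movel([X,Y,.12],q(y),.15); env.movel([X,Y,.068],feed=.08); st('at')
hand.grip(0.0); env.pause(.1); st('grip')
env.movel([X,Y,.0885],feed=.05); env.pause(.1); st('lift')
im=get_image('side'); save(cv2.resize(im[110:230,150:330],None,fx=4,fy=4),'pics/lift.png')
E
```

```text
at 8.79 [0.6572 0.151  0.068 ] [-0.5293 -0.1605 -0.1997] [-0.0063  0.0145  0.0271] 48.5
grip 9.52 [0.6571 0.1517 0.0683] [-0.3609  4.4626  2.6174] [0.8377 0.1219 0.0525] 14.3
lift 10.18 [0.6569 0.1516 0.0869] [  3.1697   5.223  -10.2265] [ 1.1279 -0.7491 -0.0165] 13.8
```

View pics/lift.png

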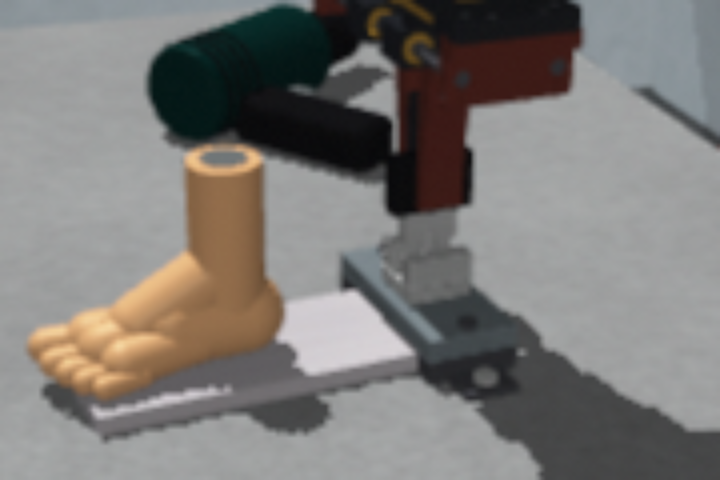

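Lifted about 18 mm at 10 N, and the blade is out of the slot. Now I'll twist, lower and release.

```bash
python3 - <<'E'
from h import *
y=.065;X,Y=.6575,.1525
def st(l): o=observe();print(l,round(o['t'],2),o['position'],o['wrist_force'],o['moment'],round(o['finger_gap']*88,1))
env.movel([X,Y,.0905],feed=.05)
for k in range(1,7):
    env.move_to([X,Y,.0905],q(y+np.radians(12*k))); st(k)
env.movel([X,Y,.0850],feed=.05); st('low')
hand.grip(.45); env.pause(.1); st('open')
env.movel([X,Y,.19],feed=.15); env.pause(.4); st('up')
m=get_image('wrist'); save(m,'pics/tw.png'); 
im=get_image('side'); save(cv2.resize(im[110:230,150:330],None,fx=4,fy=4),'pics/lat.png')
for m in mark_of('foot_handle','side')[:1]: print(m['confidence'],m['pixel'])
E
```

```text
1 10.79 [0.657  0.1521 0.0898] [  1.9203   0.3281 -11.7064] [ 0.1339 -0.4675  0.0077] 13.9
2 11.11 [0.657  0.1521 0.0901] [  0.9753   0.674  -10.975 ] [-0.0103 -0.3724 -0.0276] 13.8
3 11.43 [0.657  0.1522 0.0902] [  1.6367   0.2298 -11.9497] [-0.1162 -0.2821  0.0367] 14.0
4 11.74 [0.657  0.1523 0.0903] [  1.0954  -0.4315 -12.0998] [-0.1579 -0.1743 -0.049 ] 13.8
5 12.06 [0.6571 0.1524 0.0903] [ -0.1983  -1.3218 -11.2578] [-0.2449 -0.0911  0.0666] 13.7
6 12.38 [0.657  0.1524 0.0904] [ -0.6018  -0.2384 -12.0696] [-0.2023  0.0401 -0.0138] 13.7
low 12.63 [0.6571 0.1524 0.0846] [ -1.6395  -0.9156 -10.3977] [-0.3097  0.2108 -0.0809] 13.7
open 13.33 [0.6575 0.1525 0.0851] [-0.467  -0.3508  0.1906] [-0.0597 -0.0441 -0.0268] 39.7
up 14.58 [0.6573 0.1525 0.1895] [0.1098 0.5385 0.3136] [-0.1091 -0.1073 -0.0024] 39.7
0.55 [256.6, 153.5]
```

View pics/lat.png

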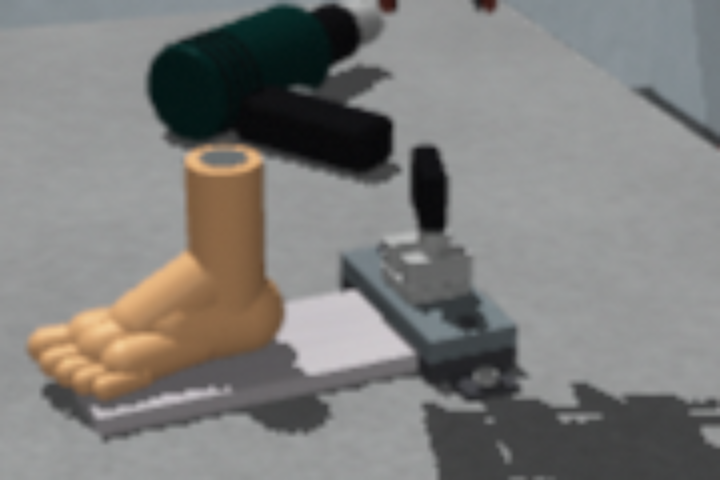

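The plunger is latched up with the bar crosswise, and the foot is still home. Next I'll grip the ankle stub, checking its position from above first.

```bash
python3 - <<'E'
from h import *
y=.065
env.move_to([.5475,.1454,.23],q(y)); hand.grip(1.0); env.pause(.2)
o=observe();im=get_image('wrist').copy()
for m in mark_of('foot_carrier','wrist')[:2]: print(m['confidence'],m['pixel'],atz('wrist',m['pixel'],0,o)); cv2.circle(im,tuple(int(x) for x in m['pixel']),3,(255,0,0),1)
for m in mark_of('foot_handle','wrist')[:2]: print(m['confidence'],m['pixel'],atz('wrist',m['pixel'],.088,o)); cv2.circle(im,tuple(int(x) for x in m['pixel']),3,(0,0,255),1)
save(im,'pics/stub.png'); print(o['t'],o['position'],o['joint_positions'])
E
```

```text
0.8 [257.6, 163.2] [0.544  0.1395 0.    ]
0.73 [485.5, 173.8] [ 0.5495 -0.1764  0.    ]
0.77 [252.4, 68.2] [0.6558 0.1533 0.088 ]
16.975 [0.5475 0.1454 0.23  ] [0.1376 0.3142 1.5884 0.     1.239  1.6434]
```

View pics/stub.png

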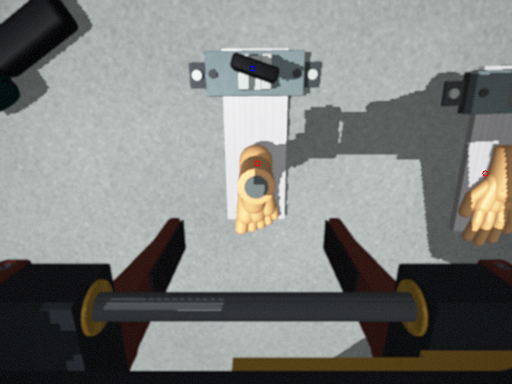

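The stub's top is at (256,187), under the tool axis to within 2 mm. I'll use stub (0.5475,0.144) and yaw 0.075, then pull 85 mm.

```bash
python3 - <<'E'
from h import *
y=.075;d=np.array([np.cos(y),np.sin(y),0])
def st(l): o=observe();print(l,round(o['t'],2),o['position'],o['wrist_force'],o['moment'],round(o['finger_gap']*88,1));return o
P=np.array([.5475,.144,.087])
env.movel(P+[0,0,.06],q(y)); env.movel(P,feed=.1); st('at')
hand.grip(0); env.pause(.1); o=st('grip')
f=o['wrist_force'][1]
if abs(f)>3: P[1]=o['position'][1]
for s in (.02,.04,.06,.085):
    env.movel(P-s*d,feed=.06); o=st(s)
    if np.hypot(*o['wrist_force'][:2])>25: print('STOP');break
env.pause(.2)
im=get_image('side'); save(cv2.resize(im[110:230,130:310],None,fx=4,fy=4),'pics/pull.png')
E
```

```text
at 18.57 [0.548  0.1441 0.0875] [-0.1692 -0.3563  0.3153] [ 0.0215 -0.0024 -0.0035] 88.3
grip 19.5 [0.5475 0.1439 0.087 ] [ 0.3543 -0.2626  0.0965] [-0.0521 -0.0055  0.0077] 37.5
0.02 19.98 [0.5257 0.1424 0.0869] [-3.8972 -0.875   2.1642] [0.1758 0.3762 0.0601] 37.7
0.04 20.47 [0.5062 0.1409 0.0869] [-3.8469  0.1584  1.706 ] [0.1744 0.3892 0.0888] 37.4
0.06 20.95 [0.4864 0.1394 0.087 ] [-1.86   -0.8261  0.2138] [0.0937 0.3377 0.0671] 37.8
0.085 21.52 [0.4618 0.1375 0.087 ] [-1.5605 -0.5292 -1.9485] [0.1528 0.1751 0.0761] 38.0
```

View pics/pull.png

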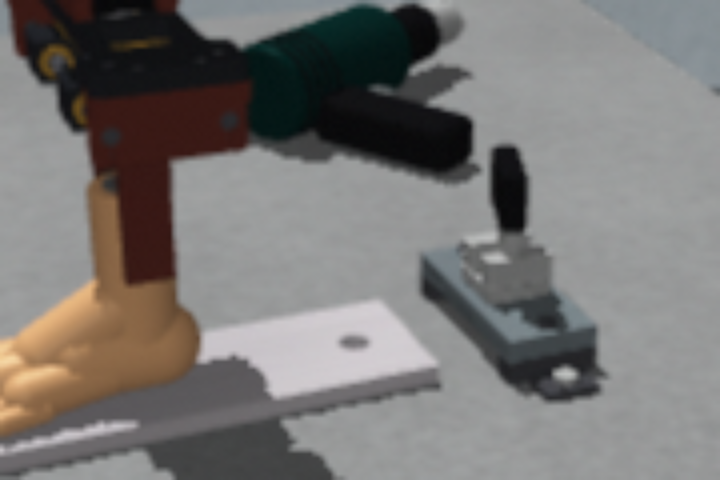

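The plate is fully clear and flat, and the plunger is still up. I'll release, rise and check once more.

```bash
python3 - <<'E'
from h import *
hand.grip(1.0); env.pause(.2)
o=observe();p=o['position'];env.movel([p[0],p[1],.22],feed=.12); env.pause(.5)
o=observe();print(o['t'],o['position'],o['wrist_force'],o['finger_gap'])
im=get_image('scene').copy()
for t,z in [('foot_handle',.088),('foot_carrier',0),('casthand_carrier',0)]:
    for m in mark_of(t,'scene')[:1]: print(t,m['confidence'],m['pixel'],atz('scene',m['pixel'],z))
save(im,'pics/end.png')
E
```

```text
24.6333 [0.4627 0.1376 0.2199] [-0.2412 -0.3076 -0.0507] 1.001786747933621
foot_handle 0.8 [358.6, 231.4] [0.6631 0.1529 0.088 ]
foot_carrier 0.89 [371.5, 207.8] [0.4674 0.1336 0.    ]
casthand_carrier 0.65 [195.4, 185.3] [ 0.5363 -0.1883  0.    ]
```

View pics/end.png

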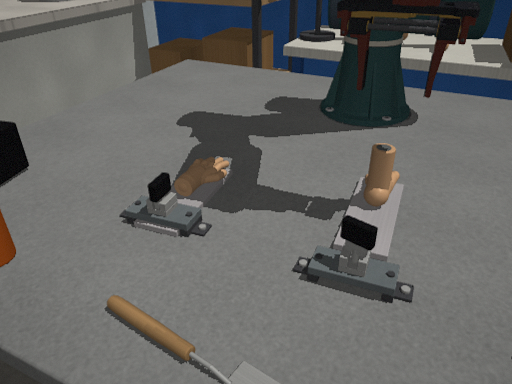

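The bar is crosswise and up at (358,231). The foot's plate is clear and flat, the hand's carrier is pinned as before, and the robot touches nothing.

```bash
python3 -c "
from plant import *
print(ticket.close_job(), observe()['t'])"
```

```text
the job is handed in; nothing more can be done
the job is handed in; nothing more can be done
```

The job is done and handed in, at about 25 s of the 48 s allowed; no verdict is reported. I pulled the foot station's plunger up about 20 mm, twisted the bar 72° and let go. I then slid the foot's carrier 85 mm straight out by its ankle stub and backed the gripper off.

**Last checks:**
- **Plunger:** it stayed up by itself after release, while the carrier was still home. It was still up, bar crosswise, in the last picture.
- **Foot carrier:** flat on the bench and about 195 mm from the plunger's axis. The pull took about 4 N.
- **Hand carrier:** the picture shows it undisturbed. Its network mark came out 6–10 mm from the first reading while the pixel moved only 1–2. That is within the spread I saw on other marks, and the arm never went near it.
- **Robot:** gripper open at 0.22 m above the bench, wrist force under 0.5 N, touching nothing.

The first scene and side readings of the handle differed by about 13 mm, so I used the close wrist views instead.

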